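# Nudge a pipe offcut up the drilling jig's gutter and lock it in

### The arm

A 6-joint arm with a two-finger parallel gripper is mounted at the origin on a cart in front of the work surface, level with it; the furniture and walls round the work are solid. World frame = base frame: x ahead of the robot, y to its left, z up, the work surface at z = 0. Lengths are in m, angles in rad, forces in N, time in s.
With the tool pointing down it reaches from about 0.35 to 0.975 m from the base axis. Payload 4.9 kg.
Tool frame: the origin (TCP) lies at the very end of the fingers, on their centre line; the grasp point (between the pads) lies 19 mm behind it; z points along the fingers, y is the line along which they close (so a half turn about z gives the same grasp; the last joint's range is limited). The gripper opens to 85 mm and grips with 20 to 120 N. Pads are 22 mm wide; open, the fingers measure 114 mm over their backs; the gripper's body (76 mm by 85 mm) begins 54 mm behind the grasp point. The pads swing forward as they close: fully open they stand 13 mm farther back than shut.
Start: joints at [-1.246, 0.053, 1.613, -0, 1.476, -0.119], TCP at [0.268, -0.564, 0.231] pointing down, gripper open.
Joint ranges: [-3.01, 3.01], [-1.01, 2.22], [0.06, 2.58], [-1.02, 4.17], [0.09, 2.62], [-3.14, 3.14]. Speed limits (rad/s): [2.57, 2.57, 3.14, 3.14, 3.14, 3.14].

### API

Orientations are given as a rotation vector (axis times angle).
In Python, from station import ctrl, imaging gives the robot as it stands.
- The arm moves only by the tool play_rows, never from a script. Its argument "series" is a list of rows, each a list of 3 entries, a list of its own where there are three numbers: the opening, from 0 (shut) to 1 (fully open), then the shift along the tool's x, y, z each as a share of 0.05 m, from -1 to 1, then the turn, a rotation vector about the tool's x, y, z each as a share of 8 degrees, from -1 to 1. In form: [[grip, [dx, dy, dz], [ax, ay, az]], ...]. A call has 1 to 8 rows; each row shifts and turns the commanded pose from where the row before left it, along the tool's axes as they then stand; what a row does not reach is not made up. A row lasts 1/8 s, in which the tool goes at most 62.5 mm and 10.7 degrees, less where a joint would pass 70% of its speed; a pose out of reach is approached as far as the arm can. A call with a number of a shift or a turn outside -1 to 1 is refused whole. A call with a gripper value outside its range is refused whole. The fingers move at their own pace and stop on an object; "force" is the grip in N (left out, the last holds). Time passes only in rows, so rows that do not move let the fingers close. It gives the time, the measured TCP pose, the force, the opening and the grip force at its end, in the units of the state.
- ctrl.get_obs(): the state, without advancing time (a new reading comes with each control period).
- imaging.get_image(name): name is "side" or "top" or "wrist"; returns a dict with "color" (400x640x3 uint8, blue, green, red), "fx", "fy", "cx", "cy" (pixels), "D" ([k1, k2, p1, p2, k3] as OpenCV has them; the pictures are not rectified), "extrinsics" (4x4, takes a point from world to camera coordinates); the wrist camera has in their place "hand_eye" (4x4, takes a point from camera to tool coordinates, whose origin is the TCP and whose axes are the flange's). Camera axes: x right, y down, z forward; pixel columns grow to the right and rows downward; lengths in m; the calibration is good to about 2 mm. A picture is of the moment at which its call begins: read the wrist's pose just before it. There is no depth.
- ctrl.finish_job(): hands the job in; it is judged then, once.
The state is a dict: "t": time; "q": joint angles; "dq": joint speeds; "effort": joint torques, N m; "tool_pos": TCP position; "tool_rot": TCP orientation; "contact_force": force on the tool from outside, world axes, zero at the start; "wrist_torque": the same for the moment, N m; "opening": finger opening in m; "grip_force": force on a finger pad.
Only numpy, scipy, OpenCV 4.12 (cv2) and the standard library are available. Lean on these libraries where they do the work, as an engineer would, in place of code of your own. Each camera call takes 0.05 s, during which the arm holds its last target. There are 200 camera calls.

### The job

Push the steel pipe offcut up the sloped gutter until it drops into the seat against the end stop, then push the red knob to swing the keeper bar fully square across the gutter behind the pipe, so that it cannot roll back. Only push with the fingertips or the outside of the fingers: never take the pipe or the knob between the fingers and do not lift the pipe. Leave the loose things round the jig where they are and finish with the hand clear.

Things in the scene. Friction and masses are not known exactly. Their poses are not given: they have to be found in the camera images.
- gutter: Wooden drilling jig screwed to the bench: a sloped gutter up to a seat and an end stop. Origin: centre of the underside of its plywood base board (360 x 150 x 12 mm); x points up the gutter (roughly to the robot's left), y across it towards the keeper's post (roughly towards the robot), z up. The channel is 74 mm wide inside; its side rails are 10 mm thick and stand 14 mm above the floor
- slope: The gutter's sloping flat floor, fixed to the jig: origin at the middle of its crest edge (x = 90, z = 66 mm in the jig's frame), x up along the slope, z square to it. It rises at 9 degrees (0.157 rad) over 243 mm; a rib 7 mm high across the low end (jig x -149 to -139) keeps the pipe from rolling out
- pipe: Steel pipe offcut with orange end plugs, lying across the gutter: diameter 48, length 70 mm, solid, 0.17 to 0.35 kg. Origin: its centre; y along its length, the other axes turn as it rolls. Starts at rest against the low rib (x = -126, z = 56 mm in the jig's frame). Let go on the slope it rolls back down; once its centre is past the crest it drops by itself into the seat
- seat (a point): The pipe's centre when seated against the end stop: x = 107, z = 85 mm in the jig's frame. The seat is level, 5 mm below the crest (z = 61), from the crest at x = 90 to the stop's face at x = 131 mm (stop top z = 97, cheeks beside the seat z = 80). The pipe has about 2 mm of play in it
- keeper (a joint): Hinge angle (rad) of an aluminium bar, 100 long, 12 wide, 14 mm high (z = 80 to 94), swinging level about its post. 0: parked beside the gutter, pointing down it; grows anticlockwise from above, in over the gutter; pi/2: at its stop, square across, 4 to 6 mm behind the seated pipe; outward limit -0.45. Starts at -0.35 to 0.05. Friction (0.4 N at the knob) keeps it where left
- keeper_knob (a point): Middle of the upright red knob on the keeper bar, 82 mm from the pivot: diameter 14 mm, from z = 94 to 122 mm over the bench; this point at z = 108
- keeper_pivot (a point): The keeper's pivot axis, at the top of the bar (z = 94 mm); x = 71, y = 57 mm in the jig's frame, on a steel post just outside the rail
- offcut_block: Wood offcut block, 44 x 90 x 35 mm, beside the jig. Loose bystander, origin at the centre of its underside.
- wax_block: Cream wax block, 40 x 72 x 22 mm, beside the jig. Loose bystander, origin at the centre of its underside.
- screw_box_small: Small white screw box, 48 x 70 x 32 mm, near the jig's low end on the robot's side. Loose bystander, origin at the centre of its underside.
- masking_tape: Roll of masking tape lying flat, 96 mm across, 25 mm high, beyond the jig's high end. Loose bystander, origin at the centre of its underside.
There are look-alikes about, which are no part of the job. What is shaped like the pipe but green or yellow is not meant.

How it is judged:
On the way, in this order (a step that is already met when the one before it is completed fails the run):
1. the pipe lies in the seat at the end stop while the keeper is still open (x of pipe in the frame of gutter between 0.1015 and 0.112 m and z of pipe in the frame of gutter between 0.08 and 0.0885 m and linear speed of pipe below 0.02 m/s and value of joint keeper below 0.6 rad), for 0.2 s.
2. the keeper is swung across behind the seated pipe (x of pipe in the frame of gutter between 0.1015 and 0.112 m and z of pipe in the frame of gutter between 0.08 and 0.0885 m and value of joint keeper above 1.4 rad), for 0.2 s.
At the end, for the whole second after the job is handed in: The pipe rests in the seat (centre between x = 101.5 and 112 mm, z = 80 and 88.5 mm in the jig's frame, slower than 20 mm/s) and the keeper is across the gutter behind it (joint above 1.4 rad) (all of step 2 and linear speed of pipe below 0.02 m/s); the robot touches nothing.
It fails at once if the pipe is lifted more than 16 mm off the gutter (z of pipe in the frame of slope above 0.04 m).
It fails at once if the pipe is taken between the fingers (distance between the grasp point and pipe below 0.02 m).
It fails at once if the keeper's knob is taken between the fingers (distance between the grasp point and keeper_knob below 0.009 m).
It fails at once if a bystander (offcut block, wax block, screw box or tape roll) is moved by more than 20 mm (distance of any of offcut_block, wax_block, screw_box_small, masking_tape from where it was at the start of the episode above 0.02 m).
It also fails if it takes over 64 s, if anything falls off the work surface, if the arm or the gripper's body presses on something with over 40 N, if the wrist force passes 120 N, or if a joint passes its speed limit or range.

## Working session

There is one attempt and no reset: what is moved stays moved. The work goes in short steps, Python scripts to look and compute and a tool call to move; the robot and the scene stay as the last step left them, time stands still between calls to the robot, and variables do not carry over. Pictures are saved under pics/ and viewed, at most 10 in all, crops included, and the job is handed in when it is done.

Besides the shell and the picture viewer there is one more tool, called by a JSON object that holds its "name" and its "arguments". play_rows: Moves the arm, as the interface text tells. Shift numbers are shares of 0.05 m and turn numbers shares of 8 degrees, none past 1 either way. Its arguments: {"type":"object","properties":{"series":{"type":"array"},"force":{"type":"number"}},"required":["series"]}

```bash
mkdir -p pics; ls
python3 - <<'E'
from station import ctrl, imaging
import cv2
print(ctrl.get_obs())
for n in("side","top"):
    d=imaging.get_image(n); cv2.imwrite(f"pics/{n}0.png",d["color"])
    print(n,d["fx"],d["fy"],d["cx"],d["cy"],d["D"],d["extrinsics"])
E
```

```text
pics
{'t': 0.0, 'q': array([-1.24601282e+00,  5.33655484e-02,  1.61429240e+00, -1.14599839e-05,
        1.47601947e+00, -1.19010206e-01]), 'dq': array([ 0.00037658, -0.0016346 ,  0.00140255,  0.00110244,  0.0005002 ,
       -0.00099194]), 'effort': array([ 1.49879397e-03, -3.93676400e+01, -3.70176458e+01, -5.89862043e-05,
        7.04114093e-03,  5.03794851e-06]), 'tool_pos': array([ 0.2681453 , -0.56386012,  0.2300586 ]), 'tool_rot': array([-3.06254413e+00, -6.90948403e-01,  3.53923148e-04]), 'contact_force': array([-0.28885328, -0.65149371,  1.00838887]), 'wrist_torque': array([-0.03980004, -0.03232586,  0.00953469]), 'grip_force': 0.0, 'opening': 0.08550406579759084}
side 398.9131355999959 398.9131355999959 315.83862703019156 198.77251800614738 [0.02747996 0.         0.         0.         0.        ] [[-9.99908718e-01 -7.47212344e-04  1.34906263e-02  5.41852610e-01]
 [-1.20187491e-02  5.05361069e-01 -8.62824281e-01  7.94223232e-02]
 [-6.17292438e-03 -8.62907661e-01 -5.05323919e-01  1.13771779e+00]
 [ 0.00000000e+00  0.00000000e+00  0.00000000e+00  1.00000000e+00]]
top 431.04101409360277 431.04101409360277 323.73845905074694 193.654512303478 [-0.05319403  0.          0.          0.          0.        ] [[-0.01308497 -0.99984952  0.01138908  0.01878093]
 [-0.98601939  0.01101007 -0.16626648  0.56193084]
 [ 0.16611607 -0.01340545 -0.98601508  1.09123895]
 [ 0.          0.          0.          1.        ]]
```

View pics/top0.png

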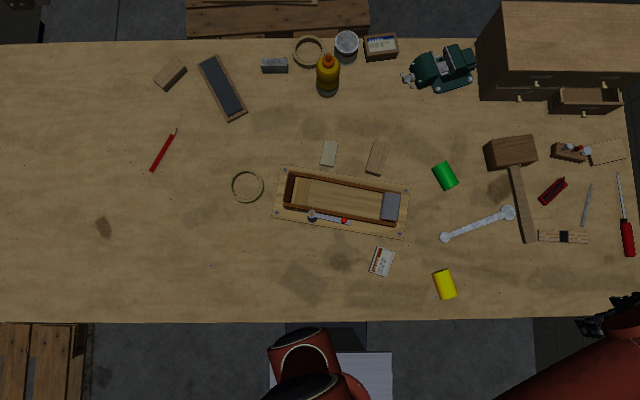

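View pics/side0.png

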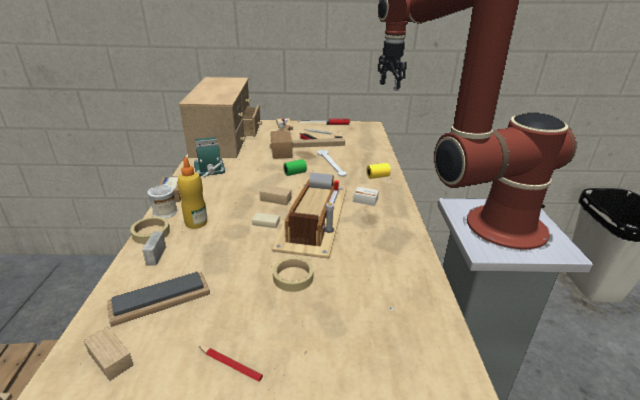

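Top view: the jig is centred at about (341,202), and the grey pipe lies in the gutter at (390,206). The look-alikes are the green cylinder at (445,176) and the yellow one at (445,284). The red knob is at (344,220) and the pivot post at (312,217). I choose the grey pipe in the gutter and check it in one crop.

Run:
```python
import cv2,numpy as np
a=cv2.imread("pics/top0.png")[155:285,260:420]; b=cv2.imread("pics/side0.png")[165:260,265:385]
cv2.imwrite("pics/crop_t.png",cv2.resize(a,None,fx=4.5,fy=4.5,interpolation=cv2.INTER_CUBIC))
cv2.imwrite("pics/crop_s.png",cv2.resize(b,None,fx=6,fy=6,interpolation=cv2.INTER_CUBIC))
```

```text
(no output)
```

View pics/crop_t.png

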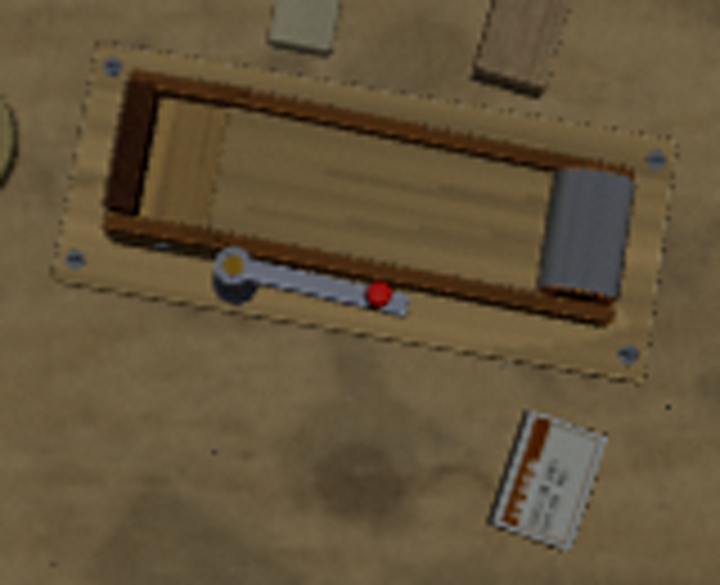

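View pics/crop_s.png

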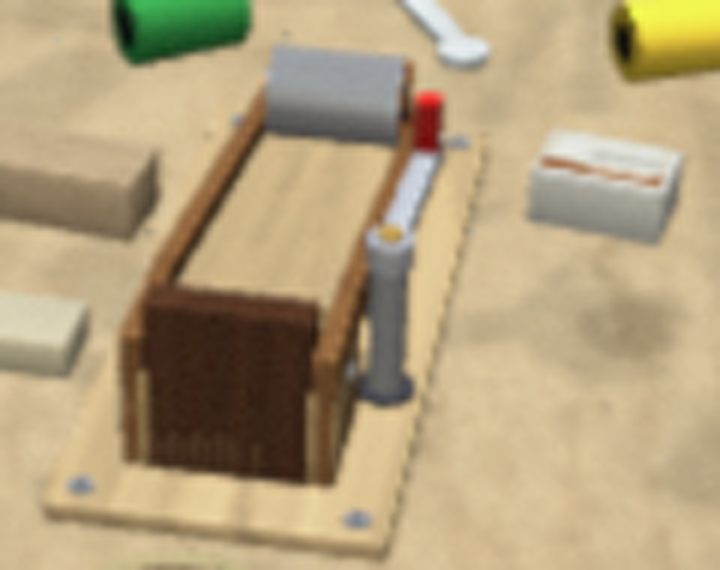

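The crops show the grey pipe at the low end of the gutter, at top (390,206) and side (321,180). The keeper is parked at about 0 rad, with the knob at top (344,220) and side (336,181). Next I fit the jig pose and triangulate.

```bash
cat > h.py <<'E'
from station import ctrl, imaging
import cv2,numpy as np
from scipy.optimize import least_squares
from scipy.spatial.transform import Rotation as R
def cam(n):
    d=imaging.get_image(n); E=np.array(d["extrinsics"])
    return d["color"],np.array([[d["fx"],0,d["cx"]],[0,d["fy"],d["cy"]],[0,0,1]]),np.array(d["D"]),E
def proj(c,P):
    return cv2.projectPoints(np.array(P,float).reshape(-1,3),cv2.Rodrigues(c[3][:3,:3])[0],c[3][:3,3],c[1],c[2])[0].reshape(-1,2)
def tri(cs,uv):
    return least_squares(lambda p:np.concatenate([proj(c,p)[0]-u for c,u in zip(cs,uv)]),[.5,0,.05])
E
cat > fit.py <<'E'
from h import *
T,S=cam("top"),cam("side")
t=lambda u,v:((np.array([u,v])+.5)/4.5-.5)+[260,155]
s=lambda u,v:((np.array([u,v])+.5)/6-.5)+[265,165]
Pt=[(.18,-.075,.012),(-.18,-.075,.012),(-.18,.075,.012),(.18,.075,.012),(.071,.057,.094)]
Ut=np.array([t(97,43),t(677,140),t(642,381),t(53,283),t(233,265)])
Ps=[(.18,-.075,.012),(.18,.075,.012),(.071,.057,.094)]
Us=np.array([s(45,503),s(387,545),s(390,234)])
def W(p,P): return np.array(P)@R.from_euler('z',p[3]).as_matrix().T+p[:3]
f=lambda p:np.concatenate([(proj(T,W(p,Pt))-Ut).ravel(),(proj(S,W(p,Ps))-Us).ravel()])
r=least_squares(f,[.5,0,0,1.5]);p=r.x
print("jig",p,np.round(r.fun,1))
inv=lambda X:R.from_euler('z',-p[3]).apply(X-p[:3])
for n,a,b in (("knobtop",t(379,294),s(428,97)),("pivot",t(233,265),s(390,234)),("pipe",t(587,232),s(338,92))):
    q=tri((T,S),(a,b)); print(n,q.x,np.round(q.fun,1),"jig",inv(q.x))
k=inv(tri((T,S),(t(379,294),s(428,97))).x); print("keeper",np.arctan2(-(k[1]-.057),-(k[0]-.071)))
for n,x in (("seat",(.107,0,.085)),("start",(-.126,0,.056)),("crest",(.09,0,.066)),("knob0",(-.011,.057,.108)),("knob1",(.071,-.025,.108))): print(n,W(p,x))
np.save("jig.npy",p)
E
python3 fit.py
```

```text
jig [ 5.47534602e-01 -3.59160994e-02 -3.44277042e-04  1.38812735e+00] [ 0.1 -0.8  0.3 -0.4  0.5  0.1 -0.4 -0.8  0.  -0.1 -0.2 -0.3  1.   0.1
  1.   0.9]
knobtop [ 0.48569934 -0.03547026  0.12182425] [ 0.1 -0.7  0.8  0.1] jig [-0.01079425  0.06088745  0.12216853]
pivot [0.50536067 0.04404676 0.09580915] [ 0.1 -0.6  0.6  0.1] jig [0.07097137 0.0559979  0.09615342]
pipe [ 0.52590482 -0.16053115  0.05856449] [ 0.  -0.3  0.3  0.1] jig [-0.1264709  -0.00136701  0.05890876]
keeper -0.04749148696251569
seat [0.56697166 0.06930367 0.08465572]
start [ 0.5246461  -0.15981976  0.05565572]
crest [0.56388353 0.05258651 0.06565572]
knob0 [ 0.48948474 -0.03637876  0.10765572]
knob1 [0.58501615 0.02936126 0.10765572]
```

```bash
cat >> h.py <<'E'
p=np.load("jig.npy"); J=R.from_euler('z',p[3])
def goal(pos,face):
    """pos TCP in jig frame (m), face: direction of tool x in the jig plane, deg. Prints: turn about tool z first, then shift in tool axes (units)."""
    o=ctrl.get_obs(); cur=R.from_rotvec(o["tool_rot"])
    a=np.radians(face)
    G=J*R.from_matrix(np.array([[np.cos(a),np.sin(a),0],[np.sin(a),-np.cos(a),0],[0,0,-1]]).T)
    d=(cur.inv()*G).as_rotvec(degrees=True)/8
    w=J.apply(pos)+p[:3]
    print("t",round(o["t"],2),"tcp jig",np.round(J.inv().apply(o["tool_pos"]-p[:3]),4),"turn",np.round(d,2),"shift after turn",np.round(G.inv().apply(w-o["tool_pos"])/.05,2),"shift now",np.round(cur.inv().apply(w-o["tool_pos"])/.05,2),"F",np.round(o["contact_force"],1),"q",np.round(o["q"],2),"open",round(o["opening"],4))
E
python3 -c "
from h import *
goal([-.19,0,.12],0)"
```

```text
t 0.2 tcp jig [-0.5701  0.1787  0.2309] turn [-0.01 -0.01 -6.76] shift after turn [7.6  3.57 2.22] shift now [ 7.35 -4.06  2.22] F [0.1 0.4 0.7] q [-1.25  0.05  1.61 -0.    1.48 -0.12] open 0.0854
```

{"name": "play_rows", "arguments": {"series": [[0.2,[0,0,0],[0,0,-0.97]],[0.2,[0,0,0],[0,0,-0.97]],[0.2,[0,0,0],[0,0,-0.97]],[0.2,[0,0,0],[0,0,-0.97]],[0.2,[0,0,0],[0,0,-0.97]],[0.2,[0,0,0],[0,0,-0.96]],[0.2,[0,0,0],[0,0,-0.95]]]}}

```text
t: 1.08
tool_pos: [0.2683, -0.5643, 0.2309]
tool_rot: [-2.41, -2.014, -0.0]
contact_force: [-0.0, -0.1, -0.1]
opening: 0.0171
grip_force: 0.0
```

{"name": "play_rows", "arguments": {"series": [[0.2,[0.8,0.45,0],[0,0,0]],[0.2,[0.95,0.45,0],[0,0,0]],[0.2,[0.95,0.45,0],[0,0,0]],[0.2,[0.95,0.45,0],[0,0,0]],[0.2,[0.95,0.45,0],[0,0,0]],[0.2,[0.95,0.45,0.4],[0,0,0]],[0.2,[0.95,0.45,0.5],[0,0,0]],[0.2,[0.9,0.4,0.6],[0,0,0]]]}}

```text
t: 2.08
tool_pos: [0.5114, -0.2316, 0.1562]
tool_rot: [2.414, 2.008, 0.001]
contact_force: [0.5, -0.0, 0.0]
opening: 0.0173
grip_force: 0.0
```

```bash
python3 -c "
from h import *
goal([-.19,0,.12],0)
d=imaging.get_image('wrist');print(d['hand_eye'])
cv2.imwrite('pics/w1.png',d['color'])"
```

```text
t 2.08 tcp jig [-1.990e-01 -1.000e-04  1.565e-01] turn [ 0.01  0.   -0.  ] shift after turn [ 0.18 -0.    0.73] shift now [ 0.18 -0.    0.73] F [ 0.5 -0.   0. ] q [-0.56 -0.04  1.84 -0.    1.35 -0.37] open 0.0173
[[ 9.62334786e-04 -9.44623135e-01 -3.28155767e-01  8.42043443e-02]
 [ 9.99999290e-01  6.78404984e-04  9.79708701e-04  5.49163916e-04]
 [-7.02832996e-04 -3.28156477e-01  9.44623117e-01 -1.43622605e-01]
 [ 0.00000000e+00  0.00000000e+00  0.00000000e+00  1.00000000e+00]]
```

View pics/w1.png

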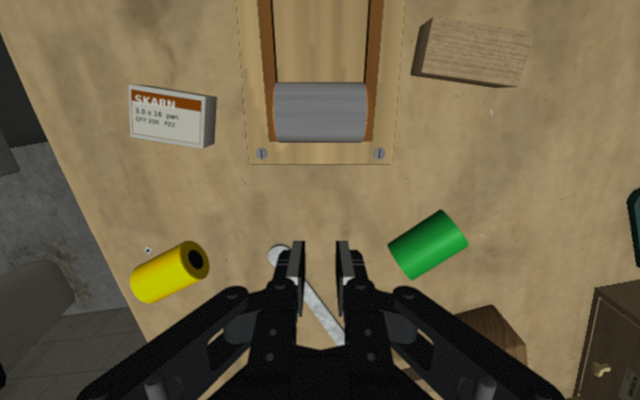

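The wrist view shows the gripper in line with the gutter (fingers and pipe both near column 320), and nothing is under the fingers at the low end. Now I lower it behind the pipe.

{"name": "play_rows", "arguments": {"series": [[0.2,[0,0,0.6],[0,0,0]],[0.2,[0,0,0.6],[0,0,0]],[0.2,[0.1,0,0.5],[0,0,0]],[0.2,[0.1,0,0.5],[0,0,0]],[0.2,[0,0,0],[0,0,0]]]}}

```text
t: 2.75
tool_pos: [0.5101, -0.2218, 0.0437]
tool_rot: [-2.411, -2.006, 0.003]
contact_force: [-0.7, 1.4, 0.9]
opening: 0.0173
grip_force: 0.0
```

```bash
python3 -c "
from h import *
goal([-.161,0,.046],0)"
```

```text
t 2.75 tcp jig [-0.1896  0.003   0.0441] turn [-0.04 -0.01 -0.  ] shift after turn [ 0.57  0.06 -0.04] shift now [ 0.57  0.06 -0.04] F [-0.7  1.4  0.9] q [-0.54  0.09  1.91 -0.    1.15 -0.36] open 0.0173
```

{"name": "play_rows", "arguments": {"series": [[0.2,[0.25,0.06,-0.04],[0,0,0]],[0.2,[0.25,0,0],[0,0,0]],[0.2,[0.2,0,-0.03],[0,0,0]],[0.2,[0.2,0,-0.03],[0,0,0]],[0.2,[0.2,0,-0.03],[0,0,0]],[0.2,[0.2,0,-0.03],[0,0,0]]]}}

```text
t: 3.5
tool_pos: [0.527, -0.1592, 0.0546]
tool_rot: [2.415, 2.009, -0.0]
contact_force: [-1.1, -3.0, 2.3]
opening: 0.017
grip_force: 1.4
```

```bash
python3 -c "
from h import *
goal([.064,0,.081],0)
d=imaging.get_image('wrist')
cv2.imwrite('pics/w2.png',d['color'])"
```

```text
t 3.5 tcp jig [-0.125  -0.0022  0.0549] turn [ 0.  0. -0.] shift after turn [ 3.78 -0.04 -0.52] shift now [ 3.78 -0.05 -0.52] F [-1.1 -3.   2.3] q [-0.43  0.06  1.92 -0.    1.16 -0.25] open 0.017
```

View pics/w2.png

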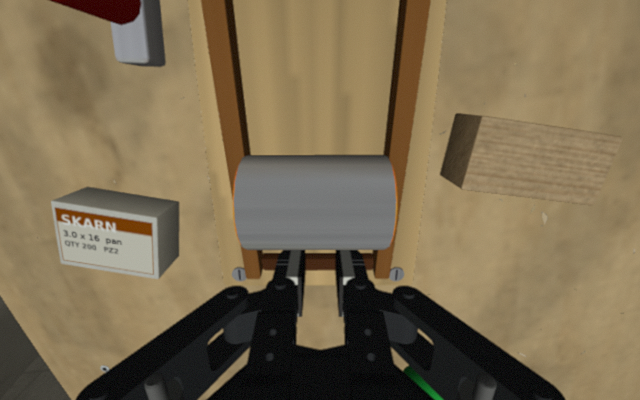

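The wrist view shows the pipe square against both fingertips (rear edge at row 247, columns 237–396). I carry on up the slope, keeping slightly to the side away from the knob.

{"name": "play_rows", "arguments": {"series": [[0.2,[0.3,0.04,-0.04],[0,0,0]],[0.2,[0.3,0.04,-0.04],[0,0,0]],[0.2,[0.3,0.02,-0.045],[0,0,0]],[0.2,[0.3,0,-0.045],[0,0,0]],[0.2,[0.3,0,-0.045],[0,0,0]],[0.2,[0.3,0,-0.045],[0,0,0]],[0.2,[0.3,0,-0.045],[0,0,0]],[0.2,[0.3,0,-0.045],[0,0,0]]]}}

```text
t: 4.55
tool_pos: [0.5537, -0.0417, 0.0719]
tool_rot: [-2.415, -2.009, 0.0]
contact_force: [-1.7, -2.2, 1.2]
opening: 0.0168
grip_force: 1.4
```

```bash
python3 -c "
from h import *
goal([.064,0,.081],0)"
```

```text
t 4.55 tcp jig [-0.0045 -0.0071  0.0723] turn [-0.  0. -0.] shift after turn [ 1.37 -0.14 -0.17] shift now [ 1.37 -0.14 -0.17] F [-1.7 -2.2  1.2] q [-0.21  0.04  1.9  -0.    1.2  -0.03] open 0.0168
```

{"name": "play_rows", "arguments": {"series": [[0.2,[0.25,0,-0.035],[0,0,0]],[0.2,[0.25,0,-0.035],[0,0,0]],[0.2,[0.2,0,-0.03],[0,0,0]],[0.2,[0.2,0,-0.03],[0,0,0]],[0.2,[0.15,0,-0.03],[0,0,0]],[0.2,[0.15,0,-0.02],[0,0,0]],[0.2,[0.12,0,0],[0,0,0]],[0.2,[0,0,0],[0,0,0]]]}}

```text
t: 5.55
tool_pos: [0.5654, 0.023, 0.0804]
tool_rot: [-2.414, -2.009, 0.0]
contact_force: [-0.5, -0.2, 0.3]
opening: 0.0172
grip_force: 0.0
```

```bash
python3 -c "
from h import *
goal([.064,0,.081],0)
d=imaging.get_image('wrist')
cv2.imwrite('pics/w3.png',d['color'])"
```

```text
t 5.55 tcp jig [ 0.0612 -0.0069  0.0807] turn [-0.01 -0.    0.  ] shift after turn [ 0.06 -0.14 -0.01] shift now [ 0.06 -0.14 -0.01] F [-0.5 -0.2  0.3] q [-0.09  0.06  1.87  0.    1.21  0.09] open 0.0172
```

View pics/w3.png

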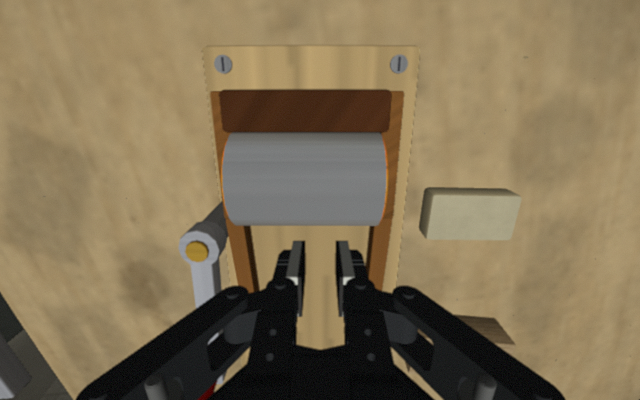

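The pipe has dropped into the seat against the stop (columns 222–387, rows 132–225), with a gap to the fingers and no force. The keeper is still parked. Now I raise the hand and turn it for the knob.

{"name": "play_rows", "arguments": {"series": [[0.2,[-0.2,0,-0.3],[0,0,0]],[0.2,[-0.2,0,-0.7],[0,0,0]],[0.1,[0,0,-0.9],[0,0,0]],[0,[0,0,0],[0,0,0.95]],[0,[0,0,0],[0,0,0.95]],[0,[0,0,0],[0,0,0.95]],[0,[0,0,0],[0,0,0.95]],[0,[0,0,0],[0,0,0.95]]]}}

```text
t: 6.6
tool_pos: [0.5622, 0.0017, 0.1771]
tool_rot: [2.94, 1.105, 0.002]
contact_force: [0.3, -0.1, -0.0]
opening: 0.0
grip_force: 0.0
```

{"name": "play_rows", "arguments": {"series": [[0,[0,0,0],[0,0,0.95]],[0,[0,0,0],[0,0,0.95]],[0,[0,0,0],[0,0,0.95]],[0,[0,0,0],[0,0,0.95]],[0,[0,0,0],[0,0,0.95]],[0,[0,0,0],[0,0,0.95]],[0,[0,0,0],[0,0,0.8]]]}}

```text
t: 7.48
tool_pos: [0.5622, 0.0017, 0.1771]
tool_rot: [3.128, -0.295, 0.002]
contact_force: [-0.6, -0.0, 0.3]
opening: -0.0002
grip_force: 0.0
```

```bash
python3 -c "
from h import *
goal([-.012,.094,.1],-90)"
```

```text
t 7.47 tcp jig [ 0.0397 -0.0076  0.1774] turn [-0.   -0.01 -0.04] shift after turn [-2.03  1.03  1.55] shift now [-2.03  1.04  1.55] F [-0.6 -0.   0.3] q [-0.13 -0.06  1.82 -0.    1.38  1.63] open -0.0002
```

{"name": "play_rows", "arguments": {"series": [[0,[-0.5,0.3,0],[0,0,0]],[0,[-0.5,0.3,0],[0,0,0]],[0,[-0.5,0.3,0],[0,0,0]],[0,[-0.5,0.14,0],[0,0,0]],[0,[0,0,0.5],[0,0,0]],[0,[0,0,0.5],[0,0,0]],[0,[0,0,0.5],[0,0,0]],[0,[0,0,0.05],[0,0,0]]]}}

```text
t: 8.48
tool_pos: [0.4529, -0.0306, 0.0973]
tool_rot: [-3.128, 0.288, 0.005]
contact_force: [-0.3, 0.7, 0.1]
opening: 0.0002
grip_force: 0.0
```

```bash
python3 -c "
from h import *
goal([-.012,.094,.1],-90)
d=imaging.get_image('wrist')
cv2.imwrite('pics/w4.png',d['color'])"
```

```text
t 8.47 tcp jig [-0.012   0.094   0.0976] turn [-0.    0.02 -0.01] shift after turn [ 0.    0.   -0.05] shift now [-0.    0.   -0.05] F [-0.3  0.7  0.1] q [-0.23 -0.25  2.12 -0.    1.27  1.52] open 0.0002
```

View pics/w4.png

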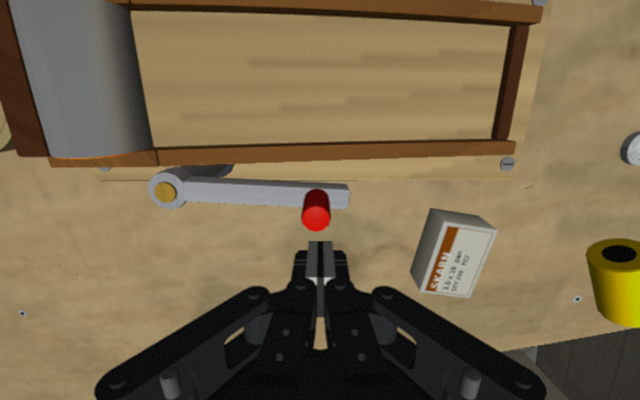

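The red knob (316,208) is right ahead of the closed fingertips (320,245), and the bar is parked. I touch the knob, then push round the arc in 6° rows.

{"name": "play_rows", "arguments": {"series": [[0,[0.15,-0.03,-0.05],[0,0,0]],[0,[0.15,-0.03,0],[0,0,0]],[0,[0.17,0.03,0],[0,0,-0.75]],[0,[0.17,0.03,0],[0,0,-0.75]],[0,[0.17,0.03,0],[0,0,-0.75]],[0,[0.17,0.03,0],[0,0,-0.75]]]}}

```text
t: 9.28
tool_pos: [0.5045, -0.0372, 0.1018]
tool_rot: [3.118, 0.375, 0.002]
contact_force: [-1.5, 0.1, 0.1]
opening: 0.0
grip_force: 0.2
```

```bash
cat >> h.py <<'E'
def arc(th,b=.018):
    k=np.array([.071-.082*np.cos(th),.057-.082*np.sin(th)]); n=np.array([np.sin(th),-np.cos(th)])
    goal([*(k-b*n),.1],np.degrees(th)-90)
E
python3 -c "
from h import *
arc(np.radians(24))
d=imaging.get_image('wrist')
cv2.imwrite('pics/w5.png',d['color'])"
```

```text
t 9.28 tcp jig [-0.0091  0.0421  0.1021] turn [ 0.01 -0.01  0.02] shift after turn [0.02 0.06 0.04] shift now [0.02 0.06 0.04] F [-1.5  0.1  0.1] q [-0.22 -0.12  2.   -0.    1.25  1.11] open 0.0
```

View pics/w5.png

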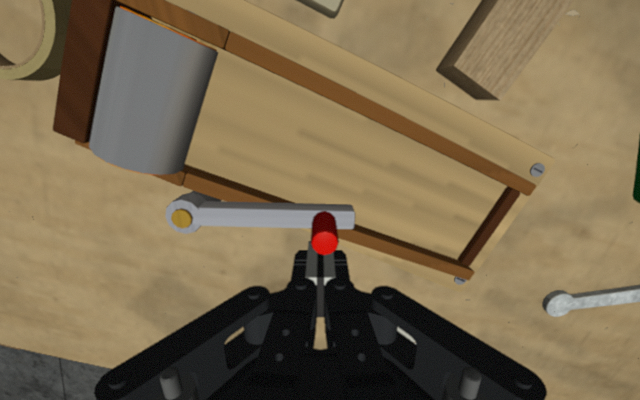

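The push works: the bar is at about 24° with the knob (323,235) centred on the fingertips (320,250). I continue, with a slight outward correction.

{"name": "play_rows", "arguments": {"series": [[0,[0.17,0.05,0.02],[0,0,-0.75]],[0,[0.17,0.05,0.02],[0,0,-0.75]],[0,[0.17,0.04,0],[0,0,-0.75]],[0,[0.17,0.03,0],[0,0,-0.75]],[0,[0.17,0.03,0],[0,0,-0.75]],[0,[0.17,0.03,0],[0,0,-0.75]]]}}

```text
t: 10.07
tool_pos: [0.5532, -0.0232, 0.0995]
tool_rot: [2.851, 1.318, 0.001]
contact_force: [0.8, -0.4, 0.0]
opening: 0.0002
grip_force: 0.2
```

```bash
python3 -c "
from h import *
arc(np.radians(60))"
```

```text
t 10.07 tcp jig [ 0.0135 -0.0033  0.0999] turn [ 0.01 -0.    0.01] shift after turn [ 0.03  0.02 -0.  ] shift now [ 0.03  0.02 -0.  ] F [ 0.8 -0.4  0. ] q [-0.18  0.    1.89 -0.    1.24  0.53] open 0.0002
```

{"name": "play_rows", "arguments": {"series": [[0,[0.18,0.04,0],[0,0,-0.75]],[0,[0.18,0.03,0],[0,0,-0.75]],[0,[0.17,0.03,0],[0,0,-0.75]],[0,[0.17,0.03,0],[0,0,-0.75]],[0,[0.15,0.03,0],[0,0,-0.75]],[0,[0,0,0],[0,0,0]]]}}

```text
t: 10.82
tool_pos: [0.5803, 0.0101, 0.0994]
tool_rot: [2.416, 2.007, 0.001]
contact_force: [0.0, -0.2, 0.6]
opening: -0.0002
grip_force: 0.0
```

```bash
python3 -c "
from h import *
arc(np.pi/2)"
```

```text
t 10.82 tcp jig [ 0.0512 -0.0239  0.0998] turn [ 0.01 -0.   -0.01] shift after turn [ 0.04  0.02 -0.  ] shift now [ 0.04  0.02 -0.  ] F [ 0.  -0.2  0.6] q [-0.11  0.06  1.83  0.    1.25  0.07] open -0.0002
```

Now I nudge forward slowly until the force shows the bar at its stop.

{"name": "play_rows", "arguments": {"series": [[0,[0.06,0,0],[0,0,0]],[0,[0.04,0,0],[0,0,0]],[0,[0.02,0,0],[0,0,0]]]}}

```text
t: 11.2
tool_pos: [0.5805, 0.0133, 0.0991]
tool_rot: [2.413, 2.006, -0.006]
contact_force: [-0.9, -9.7, 2.0]
opening: 0.0001
grip_force: 5.1
```

The 10 N reaction shows the bar on its stop. I back off, rise and check.

{"name": "play_rows", "arguments": {"series": [[0,[-0.2,0,0],[0,0,0]],[0,[-0.4,0,0],[0,0,0]],[0,[-0.3,0,-0.5],[0,0,0]],[0,[-0.2,0,-0.7],[0,0,0]],[0,[-0.2,0,-0.5],[0,0,0]],[0,[0,0,0],[0,0,0]]]}}

```text
t: 11.95
tool_pos: [0.57, -0.0498, 0.1865]
tool_rot: [2.414, 2.004, 0.006]
contact_force: [0.3, 0.6, -0.7]
opening: -0.0002
grip_force: 0.0
```

```bash
python3 -c "
from h import *
arc(np.pi/2)
d=imaging.get_image('wrist')
cv2.imwrite('pics/w6.png',d['color'])"
```

```text
t 11.95 tcp jig [-0.0095 -0.0246  0.1868] turn [ 0.04 -0.   -0.02] shift after turn [1.25 0.01 1.74] shift now [ 1.25 -0.01  1.74] F [ 0.3  0.6 -0.7] q [-0.22 -0.04  1.79  0.    1.39 -0.03] open -0.0002
```

View pics/w6.png

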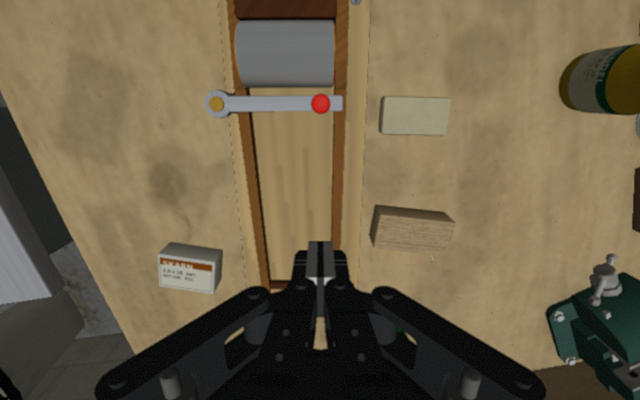

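The bar lies square across the gutter, from pivot (217,103) to knob (321,103), behind the seated pipe (rows 20–86). The hand is clear and the bystanders look undisturbed.

```bash
python3 -c "
from station import ctrl
print(ctrl.finish_job())"
```

```text
the job is handed in; nothing more can be done
None
```

The job is handed in: in the last picture the pipe is in its seat, the keeper bar is square across behind it, and the hand is clear; it took about 12 s of the 64 s, and no verdict was returned.

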